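Locate a rail in the drilling jig by touch and clamp it

TASK

Get the loose timber rail in the drilling jig ready for drilling, by light pushes of the fingertips only: first push its front edge back until its long side lies flush along the fence, then push its free left end along the fence until the other end meets the end stop, then press the toggle clamp's handle fully down so that the rubber foot holds the rail. Do not grip or lift the rail, push each spot only lightly, and leave the other things on the bench where they are.

Things in the scene. Friction and masses are not known exactly. Their poses are not given: they have to be found in the camera images.
- jig: drilling jig fixed to the bench (bench top z = 0). Origin: centre of the bed, on its underside; x points from the front (robot side) to the back, y to the left along the fence, z up. Plywood bed 18 mm thick, x = -100 to 90 mm, y = -180 to 180 mm; the rail lies on it. Fence along the back, end stop and toggle clamp at the right
- fence_face (a point): point on the upright front face of the aluminium fence (jig x = 40, y = 30, z = 30 mm); the face looks to -x of the jig and runs from jig y = -65 to 180 mm, 28 mm high above the bed
- stop_face (a point): centre of the steel end stop's face (jig x = 10, y = -65, z = 25 mm); the face looks to +y of the jig, is 50 mm wide and 14 mm high above the bed
- bush_plate (a point): centre of the top of the steel plate with two brass drill bushes, 66 x 66 x 8 mm, on the fence (jig x = 32, y = 28, z = 54 mm). It reaches forward over the bed to jig x = -1 mm; the rail slides under it with 4 mm to spare. The bushes' tops are 59 mm above the bench
- rail: the loose timber rail on the jig's bed, 60 x 150 x 24 mm (x, y, z), 0.1 to 0.2 kg. Origin: centre of its underside; y along its length, +y to the free left end. It starts a few cm in front of the fence and left of the stop, a little askew, and slides at about 1 N. Fully home its origin is at jig x = 10, y = 10 mm. Pushes of 3 to 10 N are ample; 40 N would bruise it
- rail_center (a point): centre of the rail, half-way up (12 mm above the bed); axes as the rail's
- rail_front (a point): middle of the rail's front long side, half-way up (30 mm to -x of its centre): a good spot for the first push
- rail_end (a point): middle of the rail's free left end, half-way up (75 mm to +y of its centre): a good spot for the second push
- clamp_handle (a joint): angle of the toggle clamp's handle, rad: about 0.75 = open, 0 = fully down (clamped, a hard stop). It stays where it is left. Pressing the handle down swings the hold-down bar, which stands up to about 0.16 m above the bench when open, down to the left on to the rail's top. Takes up to about 10 N at the grip; more than 40 N would bend it
- clamp_pivot (a point): the handle's pivot (jig x = 12, y = -145, z = 54 mm), its axis along jig x. The handle reaches from it to the right (-y of the jig), rising at 0.12 rad plus the joint angle above level. A press straight down on the grip, 60 mm to the right of this point, closes the clamp
- clamp_grip (a point): middle of the handle's round rubber grip (18 mm thick, 80 mm long), on its axis, 77 mm from the handle's pivot; it moves with the handle
- clamp_foot: sprung rubber foot, 16 mm wide, under the end of the hold-down bar (origin: centre of its underside); with the clamp shut it presses on the rail's top about 23 mm from the end stop, with some 1 to 1.5 N
- rail_done: a second timber rail of the same size, already drilled (two dark holes on its top), lying on the bench left of the jig; not part of the work, leave alone
- pencil: flat carpenter's pencil, 28x149x8 mm, on the bench in front of the jig; leave alone
- wrench_13: combination wrench, 61x164x8 mm, on the bench in front of the jig; leave alone
- tape_measure: tape measure, 71x82x32 mm, on the bench behind the jig; leave alone
- driver_green: screwdriver, 50x153x26 mm, on the bench beside the right end of the jig; leave alone
Mind the look-alikes: they are no part of the job. What is shaped like the rail but blue is not meant.

How it is judged:
On the way, in this order (a step that is already met when the one before it is completed fails the run):
1. the rail's long side lies flush along the fence (x of rail_center in the frame of jig above 0.0075 m and angle between the y axis of rail_center and the y axis of jig, either way round below 0.025 rad and z of rail_center in the frame of jig below 0.034 m), for 0.2 s.
2. still flush along the fence, the rail's end meets the end stop (all of step 1 and y of rail_center in the frame of jig below 0.0125 m), for 0.2 s.
3. the clamp's handle is down and its foot presses on the rail (value of joint clamp_handle below 0.1 rad and contact force between clamp_foot and rail above 0.5 N), for 0.2 s.
At the end, for the whole second after the job is handed in: The rail lies flat on the bed within 2.5 mm of the fence (and parallel to it within 0.025 rad) and within 2.5 mm of the end stop, at rest; the handle is down (below 0.10 rad) and the foot presses on the rail with more than 0.5 N (all of step 2 and all of step 3 and linear speed of rail below 0.01 m/s); the robot touches nothing.
It fails at once if the rail is lifted or tipped (z of rail_center in the frame of jig above 0.038 m or angle between rail's own z axis and vertical above 0.15 rad).
It fails at once if the rail is pushed harder than 40 N (contact force between the fingers and rail above 40 N).
It fails at once if the clamp or the jig is pushed harder than 40 N (contact force between the fingers and jig above 40 N).
It fails at once if another thing on the bench is moved by more than 25 mm (distance of any of rail_done, pencil, wrench_13, tape_measure, driver_green from where it was at the start of the episode above 0.025 m).
It also fails if it takes over 58 s, if anything falls off the work surface, if the arm or the gripper's body presses on something with over 40 N, if the wrist force passes 120 N, or if a joint passes its speed limit or range.

ROBOT

A 7-joint arm with a two-finger parallel gripper is mounted at the origin on a cart in front of the work surface, level with it; the furniture and walls round the work are solid. World frame = base frame: x ahead of the robot, y to its left, z up, the work surface at z = 0. Lengths are in m, angles in rad, forces in N, time in s.
With the tool pointing down it reaches from about 0.4 to 0.875 m from the base axis. Payload 4.4 kg.
Tool frame: the origin (TCP) lies on the centre line of the jaws, within the pads' length; the fingertips stand 17 mm ahead of it and the grasp point (between the pads) lies 2 mm behind it (ctrl.finger_overhang is the distance from the TCP to the fingertips, in m); z points along the fingers, y is the direction in which the jaws open and shut (so a half turn about z gives the same grasp; the last joint's range is limited). The gripper opens to 85 mm and grips with 20 to 120 N. Pads are 22 mm wide; open, the fingers measure 114 mm over their backs; the gripper's body (76 mm by 85 mm) begins 54 mm behind the grasp point. The pads swing forward as they close: fully open they stand 13 mm farther back than shut.
Start: joints at [1.095, 0.628, 0.038, 1.517, -0.027, 0.996, -0.02], TCP at [0.259, -0.596, 0.248] pointing down, gripper open.
Joint ranges: [-3.06, 3.06], [-0.37, 2.12], [-1.25, 1.32], [0.18, 2.47], [-1.1, 4.24], [0.23, 1.98], [-2.94, 2.94]. Speed limits (rad/s): [2.57, 2.57, 3.14, 3.14, 3.14, 3.14, 3.14].

INTERFACE

Orientations are given as a unit quaternion [w, x, y, z].
In Python, from bench import ctrl gives the robot as it stands.
- The arm moves only by the tool play_rows, never from a script. Its argument "series" is a list of rows, each a list of 5 numbers: the gripper command: -1 is shut, 1 is fully open, values between are in proportion, then the shift along the tool's x, y, z in cm, then the turn about the tool's z in rad. A call has exactly 5 rows; each row is the pose to reach, as a shift and turn from the pose commanded when the call began, along the tool's axes at that moment; what a row does not reach only later rows make up. A row lasts 1/10 s, in which the tool goes at most 50 mm and 8.59 degrees, less where a joint would pass 70% of its speed; a pose out of reach is approached as far as the arm can. A call with a gripper value outside its range is refused whole. The fingers move at their own pace and stop on an object; "force" is the grip in N (left out, the last holds). Time passes only in rows, so rows that repeat a pose let the fingers close, or fill a call up. It gives the time, the measured TCP pose, the force and the opening at its end, in the units of the state.
- ctrl.state(): the state, without advancing time (a new reading comes with each control period).
- ctrl.capture(name): name is "scene" or "top" or "wrist"; returns a dict with "frame" (400x640x3 uint8, red, green, blue), "K" (3x3 intrinsics, pixels), "origin" and "attitude" of the camera in the world; the wrist camera has in their place "mount" (4x4, takes a point from camera to tool coordinates, whose origin is the TCP and whose axes are the flange's). Camera axes: x right, y down, z forward; pixel columns grow to the right and rows downward; lengths in m; the calibration is good to about 2 mm. A picture is of the moment at which its call begins: read the wrist's pose just before it. There is no depth.
- ctrl.finish_job(): hands the job in, once; it reports no verdict.
Trained networks look in a picture, given as the dict that the camera call returned (one of the last four; its "shot" number tells which), for a name from the list of things; names that differ only in an ending like _2 or _b are one class to them, and where a whole thing is asked for, a point or a joint stands for the part that bears it (a point fixed in the world has none). Each returns a list of dicts, best first, with "confidence" (0 to 1); they miss things now and then, are a little off and sometimes report something else, mostly with a low value. They report only what shows in the picture. A call takes as long as a camera call. They do not tell look-alikes from the thing itself.
- ctrl.outline_of(query, picture): "region" (400x640 bool, what is visible of it) and "bbox" ([left, top, width, height] in pixels, round what is visible of it).
- ctrl.tip_of(query, picture): "point" ([column, row] in pixels: a listed point, or the origin of a listed thing).
The state is a dict: "t": time; "joint_pos": joint angles; "qd": joint speeds; "effort": joint torques, N m; "eef_pos": TCP position; "tool_rot": TCP orientation; "force": force on the tool from outside, world axes, zero at the start; "ft_torque": the same for the moment, N m; "grip_width": finger opening in m.
Only numpy, scipy, OpenCV 4.12 (cv2) and the standard library are available. Lean on these libraries where they do the work, as an engineer would, in place of code of your own. Each camera call takes 0.05 s, during which the arm holds its last target. There are 200 camera calls.

## Working session

There is one attempt and no reset: what is moved stays moved. The work goes in short steps, Python scripts to look and compute and a tool call to move; the robot and the scene stay as the last step left them, time stands still between calls to the robot, and variables do not carry over. Pictures are saved under pics/ and viewed, on a budget of 10 in all, crops included, one or two more only if the job needs it, and the job is handed in when it is done.

Besides the shell and the picture viewer there is one more tool, called after "Emit:" as a command line: name --pt "numbers of a row" for each row, then --argument value for the rest. play_rows: Moves the arm, as the interface text tells. Its arguments: {"type":"object","properties":{"series":{"type":"array"},"force":{"type":"number"}},"required":["series"]}

```bash
mkdir -p pics; ls; cat > h.py <<'E'
import numpy as np, cv2
from scipy.spatial.transform import Rotation as R
from bench import ctrl
def rot(a):
    a=np.array(a,float)
    return a if a.shape==(3,3) else R.from_quat(a[[1,2,3,0]]).as_matrix()
def cam(p):
    return np.array(p["K"]),np.array(p["origin"]),rot(p["attitude"])
def proj(p,X):
    K,o,A=cam(p); c=(np.atleast_2d(X)-o)@A; u=c@K.T; return u[:,:2]/u[:,2:]
def ray(p,uv,z):
    K,o,A=cam(p); d=A@np.linalg.solve(K,[uv[0],uv[1],1]); return o+d*(z-o[2])/d[2]
E
python3 - <<'E'
from h import *
s=ctrl.state();print({k:np.round(v,3) for k,v in s.items()})
for n in("scene","top"):
    p=ctrl.capture(n);cv2.imwrite(f"pics/{n}0.png",p["frame"][:,:,::-1])
    print(n,p["K"],p["origin"],p["attitude"])
    for q,z in(("jig",0),("fence_face",.03),("stop_face",.025),("bush_plate",.054),("rail_center",.03),("rail_front",.03),("rail_end",.03),("clamp_pivot",.054),("clamp_grip",.1),("clamp_foot",.1),("rail_done",0)):
        for d in ctrl.tip_of(q,p)[:3]: print(n,q,round(d["confidence"],2),np.round(d["point"],1),np.round(ray(p,d["point"],z),4))
E
```

```text
pics
{'t': np.float64(0.0), 'joint_pos': array([ 1.095,  0.629,  0.038,  1.518, -0.027,  0.996, -0.02 ]), 'qd': array([ 0.001,  0.   , -0.001, -0.001,  0.   , -0.   , -0.   ]), 'effort': array([-0.0000e+00, -5.6341e+01,  1.2260e+00, -1.9344e+01,  1.1000e-02,
        1.1000e-02, -0.0000e+00]), 'eef_pos': array([ 0.259, -0.596,  0.247]), 'tool_rot': array([-0.001,  0.979,  0.203, -0.   ]), 'force': array([-0.091, -0.477,  0.415]), 'ft_torque': array([ 0.029,  0.052, -0.04 ]), 'grip_width': np.float64(0.085)}
scene [[517.00840431   0.         322.81753533]
 [  0.         517.00840431 196.00801709]
 [  0.           0.           1.        ]] [-0.22974509  0.77423853  0.75944227] [ 0.1960866  -0.33745212  0.80938862 -0.43882362]
scene jig 0.97 [332.9 198.6] [ 0.6074 -0.0517  0.    ]
scene fence_face 0.62 [314.1 188.9] [ 0.6445 -0.0179  0.03  ]
scene stop_face 0.76 [349.1 179.9] [ 0.6151 -0.1232  0.025 ]
scene bush_plate 0.76 [319.2 184.2] [ 0.6232 -0.0173  0.054 ]
scene rail_center 0.74 [248.8 300.9] [0.4287 0.3644 0.03  ]
scene rail_center 0.65 [322.1 201.5] [0.5846 0.0101 0.03  ]
scene r
[... 1099 characters left out ...]
top bush_plate 0.69 [312.5 197.1] [0.5835 0.0806 0.054 ]
top rail_center 0.64 [338.2 196.5] [0.59   0.0097 0.03  ]
top rail_center 0.48 [438.7 184.1] [ 0.6324 -0.271   0.03  ]
top rail_front 0.85 [196.4 250.8] [0.4294 0.3961 0.03  ]
top rail_front 0.83 [341.3 208.2] [5.575e-01 3.000e-04 3.000e-02]
top rail_front 0.2 [411.7 189.7] [ 0.6146 -0.1954  0.03  ]
top rail_end 0.96 [311.8 195.1] [0.5921 0.0835 0.03  ]
top rail_end 0.9 [207.1 220.3] [0.514 0.372 0.03 ]
top clamp_pivot 0.77 [407.4 187.9] [ 0.6156 -0.178   0.054 ]
top clamp_grip 0.47 [437.  182.5] [ 0.6246 -0.245   0.1   ]
top clamp_foot 0.37 [395.1 184.6] [ 0.6162 -0.1356  0.1   ]
top rail_done 0.89 [268.7 210.6] [0.5481 0.2065 0.    ]
```

```bash
python3 - <<'E'
import cv2,numpy as np
a=cv2.imread("pics/top0.png");b=cv2.imread("pics/scene0.png")
cv2.imwrite("pics/top_crop.png",cv2.resize(a[120:290,170:490],(800,425),interpolation=cv2.INTER_CUBIC))
cv2.imwrite("pics/scene_crop.png",cv2.resize(b[90:340,200:450],(600,600),interpolation=cv2.INTER_CUBIC))
E
```

```text
(no output)
```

View pics/top_crop.png

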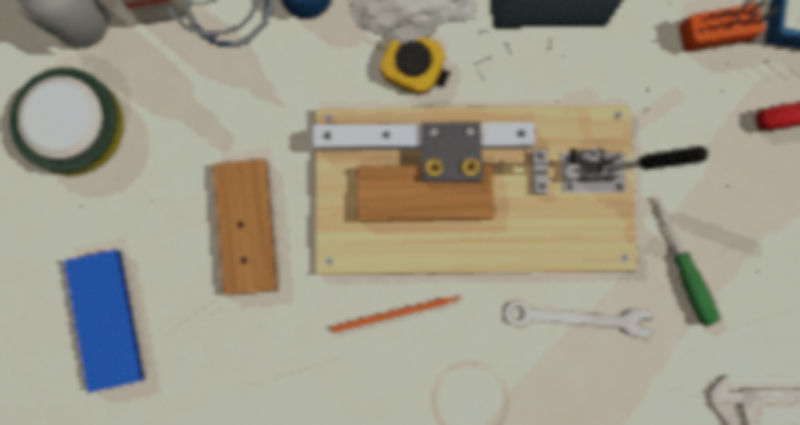

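View pics/scene_crop.png

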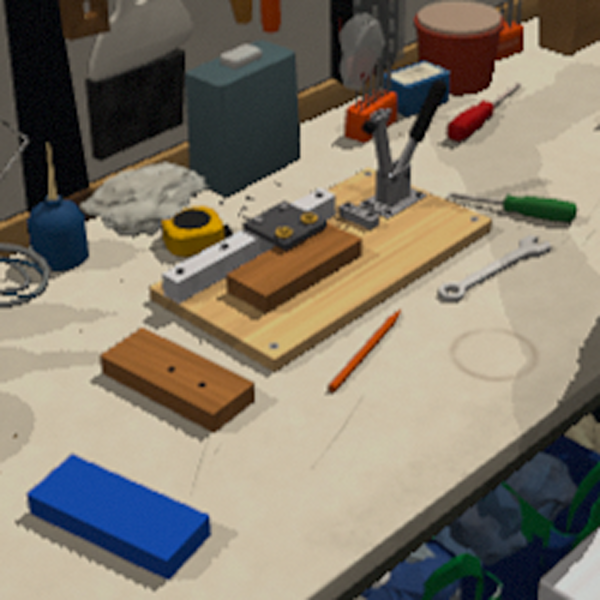

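The top view shows the rail (crop 357–493, 165–220) in front of the fence, short of the stop at about (540,172), slightly askew. The clamp handle stands open to the right, at (640–705,160). The blue block and the drilled rail are to the left. Next I'll fit the jig and rail poses.

```bash
cat >> h.py <<'E'
from scipy.optimize import least_squares
J={"jig":(0,0,0),"fence_face":(.04,.03,.03),"stop_face":(.01,-.065,.025),"bush_plate":(.032,.028,.054),"clamp_pivot":(.012,-.145,.054)}
RL={"rail_center":(0,0,.03),"rail_front":(-.03,0,.03),"rail_end":(0,.075,.03)}
def tf(q,X):
    c,s=np.cos(q[2]),np.sin(q[2]); X=np.atleast_2d(X); return np.c_[q[0]+c*X[:,0]-s*X[:,1],q[1]+s*X[:,0]+c*X[:,1],X[:,2]]
def fit(pics,pts,x0,gate=12):
    ob=[]
    for p in pics:
        for n,X in pts.items():
            u0=proj(p,tf(x0,X))[0]
            L=[d for d in ctrl.tip_of(n,p) if np.hypot(*(d["point"]-u0))<gate]
            if L: ob.append((p,X,np.array(L[0]["point"]),n))
    f=lambda q:np.concatenate([(proj(p,tf(q,X))[0]-u) for p,X,u,_ in ob])
    r=least_squares(f,x0,loss="soft_l1",x_scale=[.01,.01,.05])
    return r.x,[(o[3],np.round(f(r.x)[2*i:2*i+2],1).tolist()) for i,o in enumerate(ob)]
def box(p,q,dims,z):  # refine by region outline: returns rect in world at height z
    d=[d for d in ctrl.outline_of(q,p)]
    out=[]
    for e in d[:4]:
        c=cv2.findContours(e["region"].astype(np.uint8),cv2.RETR_EXTERNAL,cv2.CHAIN_APPROX_NONE)[0]
        c=max(c,key=cv2.contourArea)[:,0]
        w=np.array([ray(p,u,z)[:2] for u in c],np.float32)
        out.append((round(e["confidence"],2),cv2.minAreaRect((w*1000))))
    return out
E
python3 - <<'E'
from h import *
P=[ctrl.capture("top"),ctrl.capture("scene")]
q,r=fit(P,J,[.607,-.047,.0]);print("jig",q.round(4),r)
q2,r=fit(P,RL,[.588,.006,.0]);print("rail",q2.round(4),r)
c,s=np.cos(q[2]),np.sin(q[2]);d=q2[:2]-q[:2];print("rail in jig",c*d[0]+s*d[1],-s*d[0]+c*d[1],q2[2]-q[2])
print(box(P[0],"jig",0,.018));print(box(P[0],"rail",0,.042))
# corners by drawing
for p,n in zip(P,"ts"):
    im=cv2.resize(p["frame"][:,:,::-1],None,fx=4,fy=4,interpolation=cv2.INTER_CUBIC)
    D=lambda q,X,col:cv2.polylines(im,[((proj(p,tf(q,np.array(X,float)))+.5)*4).astype(np.int32)],1,col,1)
    D(q,[(-.1,-.18,.018),(.09,-.18,.018),(.09,.18,.018),(-.1,.18,.018)],(0,0,255))
    D(q,[(.04,-.065,.046),(.04,.18,.046)],(255,0,255));D(q,[(-.015,-.065,.032),(.035,-.065,.032)],(255,0,255))
    D(q,[(-.001,-.005,.054),(.065,-.005,.054),(.065,.061,.054),(-.001,.061,.054)],(255,255,0))
    D(q2,[(-.03,-.075,.042),(.03,-.075,.042),(.03,.075,.042),(-.03,.075,.042)],(0,255,0))
    u=proj(p,tf(q,(0,-.03,.03)))[0]*4;x,y=int(u[0]),int(u[1]);h=400
    cv2.imwrite(f"pics/fit_{n}.png",im[max(0,y-250):y+250,max(0,x-h):x+h])
E
```

```text
jig [ 0.6016 -0.049  -0.0289] [('jig', [0.4, -0.7]), ('fence_face', [-0.1, -1.5]), ('stop_face', [-1.2, -0.6]), ('bush_plate', [-0.3, 0.7]), ('clamp_pivot', [2.2, -1.4]), ('jig', [-1.5, 1.8]), ('fence_face', [1.1, 3.1]), ('stop_face', [0.7, 0.5]), ('clamp_pivot', [6.0, 0.6])]
rail [5.894e-01 2.000e-04 2.390e-02] [('rail_center', [-0.3, 0.5]), ('rail_front', [-0.1, -1.1]), ('rail_end', [1.7, 2.0]), ('rail_center', [0.3, -0.7]), ('rail_front', [-0.8, 3.3]), ('rail_end', [-0.4, -0.6])]
rail in jig -0.013697941099210258 0.04885538275862435 0.05283917279888267
[(0.9, ((598.273193359375, -92.65634155273438), (196.7339324951172, 447.5627746582031), 1.5166895389556885)), (0.65, ((590.6497802734375, 2.846160888671875), (68.40853881835938, 149.39642333984375), 1.6572017669677734))]
[(0.83, ((587.390380859375, 3.5433349609375), (61.23176193237305, 146.6400146484375), 1.501158356666565))]
```

View pics/fit_t.png

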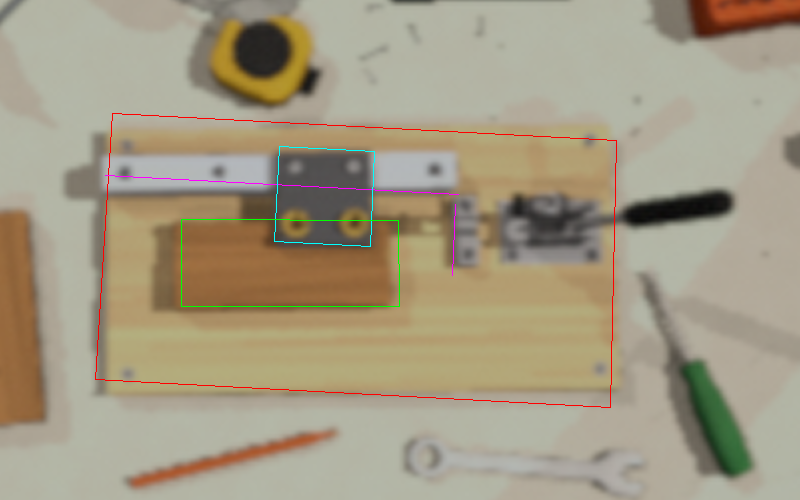

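The red jig fit is off in yaw by about 0.07 rad. The bed's edges actually run (110,133)→(608,124) and (105,394)→(618,386). The network points are too coarse for this, so I'll refine both poses on image edges.

```bash
cat >> h.py <<'E'
from scipy.ndimage import map_coordinates
from scipy.optimize import differential_evolution
def seg(*P,n=60):
    P=np.array(P,float); return np.concatenate([a+(b-a)*np.linspace(.03,.97,n)[:,None] for a,b in zip(P[:-1],P[1:])]),np.concatenate([np.tile(b-a,(n,1))/np.linalg.norm(b-a) for a,b in zip(P[:-1],P[1:])])
def cat(*S): return np.concatenate([s[0] for s in S]),np.concatenate([s[1] for s in S])
JE=cat(seg((-.1,-.18,.018),(-.1,.18,.018),(.09,.18,.018)),seg((.09,.18,.018),(.09,-.18,.018),(-.1,-.18,.018)),seg((-.1,-.18,.0),(-.1,.18,.0)),seg((.04,.07,.046),(.04,.175,.046)),seg((-.001,.061,.054),(-.001,-.005,.054),(.065,-.005,.054)),seg((.065,.061,.054),(-.001,.061,.054)))
RE=cat(seg((-.03,-.075,.042),(-.03,.075,.042),(.03,.075,.042)),seg((-.03,-.075,.042),(-.005,-.075,.042)))
def grads(p,sg):
    g=cv2.GaussianBlur(cv2.cvtColor(p["frame"],cv2.COLOR_RGB2LAB).astype(np.float32),(0,0),sg)
    return [cv2.Sobel(g,cv2.CV_32F,1,0),cv2.Sobel(g,cv2.CV_32F,0,1)]
def edgefit(pics,E,x0,span,sg=1.0):
    G=[grads(p,sg) for p in pics]
    def cost(q):
        t=0
        for p,(gx,gy) in zip(pics,G):
            a=proj(p,tf(q,E[0]));b=proj(p,tf(q,E[0]+.002*E[1]));d=b-a;d/=np.linalg.norm(d,axis=1)[:,None]
            v=0
            for k in range(3):
                X=map_coordinates(gx[:,:,k],[a[:,1],a[:,0]],order=1);Y=map_coordinates(gy[:,:,k],[a[:,1],a[:,0]],order=1)
                v=v+np.abs(-d[:,1]*X+d[:,0]*Y)
            t-=np.sqrt(v).mean()
        return t
    r=differential_evolution(cost,[(a-s,a+s) for a,s in zip(x0,span)],seed=1,tol=1e-6,popsize=20)
    return r.x,r.fun
def rel(q,q2):
    c,s=np.cos(q[2]),np.sin(q[2]);d=q2[:2]-q[:2];return np.array([c*d[0]+s*d[1],-s*d[0]+c*d[1],q2[2]-q[2]])
def draw(p,q,q2,name):
    im=cv2.resize(p["frame"][:,:,::-1],None,fx=4,fy=4,interpolation=cv2.INTER_CUBIC)
    for qq,E,col in((q,JE,(0,0,255)),(q2,RE,(0,255,0))):
        for u in (proj(p,tf(qq,E[0]))+.5)*4: cv2.circle(im,tuple(int(v) for v in u),1,col,-1)
    u=proj(p,tf(q,(0,-.03,.03)))[0]*4;x,y=int(u[0]),int(u[1])
    return im[y-240:y+240,x-400:x+400] if name=="" else cv2.imwrite(name,im[y-240:y+240,x-400:x+400])
E
python3 - <<'E'
from h import *
P=[ctrl.capture("top"),ctrl.capture("scene")]
for S in (P[:1],P[1:],P):
    q,f=edgefit(S,JE,[.605,-.049,.03],[.02,.02,.06]);q2,f2=edgefit(S,RE,[.588,.003,.03],[.012,.012,.07])
    print(q.round(4),f,q2.round(4),f2,rel(q,q2).round(4))
a=[cv2.resize(draw(p,q,q2,""),(500,300)) for p in P]
cv2.imwrite("pics/fit2.png",np.vstack(a))
E
```

```text
[ 0.6007 -0.0513  0.0348] -9.630441365695754 [0.5867 0.0047 0.0273] -9.585070536976286 [-0.012   0.0564 -0.0075]
[ 0.6027 -0.0535  0.039 ] -12.897455408081248 [0.5871 0.005  0.0326] -14.225385243938304 [-0.0133  0.0591 -0.0064]
[ 0.6017 -0.0523  0.0317] -22.297186549819223 [0.5868 0.0047 0.0281] -23.77923647596056 [-0.0131  0.0575 -0.0036]
```

View pics/fit2.png

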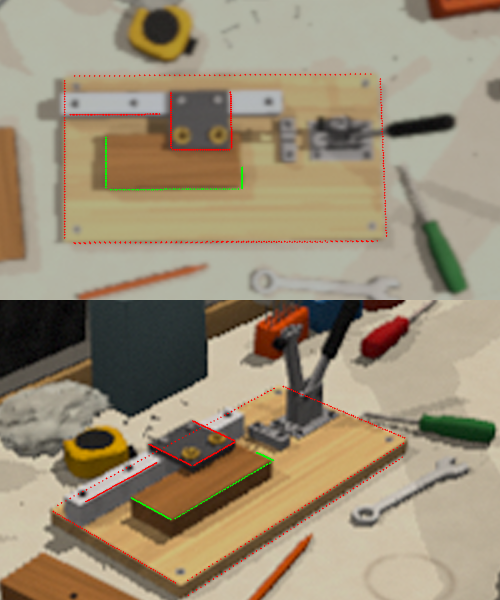

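Both overlays line up. The jig is at about (0.602, -0.052) with yaw 0.034. In the jig frame the rail is at x≈-13 mm, y≈57 mm and nearly parallel, so it needs roughly 23 mm back and then 47 mm right.

```bash
cat >> h.py <<'E'
QJ=np.array([.6017,-.0523,.035])
def go(X,z):  # target TCP in jig x,y (m) and world z
    s=ctrl.state();A=rot(s["tool_rot"]);w=tf(QJ,(X[0],X[1],z))[0]
    y=np.arctan2(A[1,0],A[0,0]);c=QJ.copy()
    print("now jig",rel(QJ,np.r_[s["eef_pos"][:2],y]).round(4),"z",round(s["eef_pos"][2],4),"F",np.round(s["force"],1),"t",round(float(s["t"]),2))
    print("shift cm",(A.T@(w-s["eef_pos"])*100).round(2),"turn",round(y-QJ[2],3))
E
python3 -c "
from h import *
go((-.085,.0575),.16)"
```

```text
now jig [-0.3615 -0.5316  0.3748] z 0.2483 F [-0.1 -0.7  0. ] t 2.3
shift cm [ 47.3  -44.7    8.83] turn 0.375
```

Emit:
play_rows --pt "-1 3 -2.8 0 0.07" --pt "-1 6.3 -5.9 0 0.15" --pt "-1 9.5 -9 0 0.22" --pt "-1 12.7 -12 0 0.3" --pt "-1 15.8 -15 0 0.375" --force 20

```text
t: 2.8
eef_pos: [0.3449, -0.394, 0.2485]
tool_rot: [0.0, 1.0, 0.016, 0.0]
force: [0.8, 0.2, -0.0]
grip_width: 0.0124
```

```bash
python3 -c "
from h import *
go((-.085,.0575),.16)"
```

```text
now jig [-0.2686 -0.3325 -0.0034] z 0.2485 F [ 0.8  0.2 -0. ] t 2.8
shift cm [ 18.22 -39.06   8.86] turn -0.003
```

Emit:
play_rows --pt "-1 2 -4 0 0" --pt "-1 4 -8 0 0" --pt "-1 6 -12 0 0" --pt "-1 8 -16 0 0" --pt "-1 9.5 -20 0 0"

```text
t: 3.3
eef_pos: [0.4334, -0.1907, 0.2487]
tool_rot: [0.0, 1.0, 0.018, 0.001]
force: [0.5, 0.3, -0.2]
grip_width: -0.0
```

Emit:
play_rows --pt "-1 2 -4 1 0" --pt "-1 4 -8 3 0" --pt "-1 6 -12 5 0" --pt "-1 8 -16 7 0" --pt "-1 8.7 -19 8.8 0"

```text
t: 3.8
eef_pos: [0.5146, 0.0039, 0.1597]
tool_rot: [-0.001, 1.0, 0.019, 0.001]
force: [1.5, -0.2, 0.3]
grip_width: 0.0002
```

```bash
python3 - <<'E'
from h import *
go((-.085,.0575),.047)
p=ctrl.capture("scene");cv2.imwrite("pics/s1.png",cv2.resize(p["frame"][60:310,200:450,::-1],(600,600)))
E
```

```text
now jig [-0.0851  0.0592  0.0026] z 0.1597 F [ 1.5 -0.2  0.3] t 3.8
shift cm [-0.02  0.18 11.27] turn 0.003
```

View pics/s1.png

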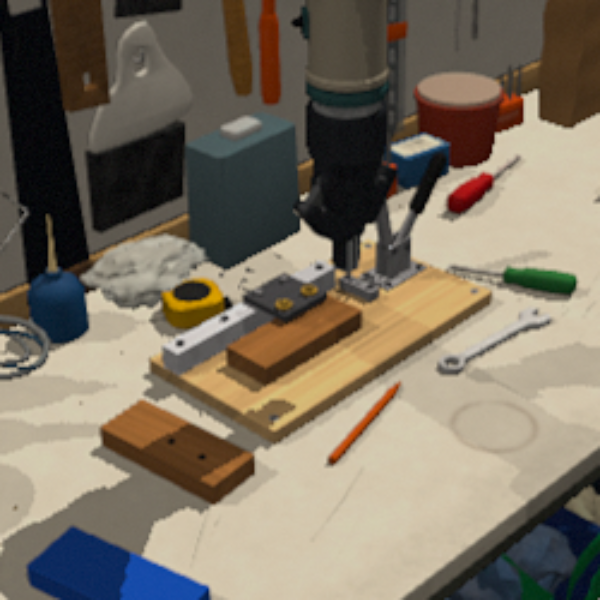

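The shut fingers are in view at about (345,280) in the crop, above and in front of the rail, with nothing in the way. I'll lower them now.

Emit:
play_rows --pt "-1 0 0.1 3 0" --pt "-1 0 0.2 6 0" --pt "-1 0 0.2 9 0" --pt "-1 0 0.2 11 0" --pt "-1 0 0.2 11.2 0"

```text
t: 4.35
eef_pos: [0.511, -0.0018, 0.0463]
tool_rot: [0.0, 1.0, 0.017, -0.002]
force: [-0.3, 0.1, 0.6]
grip_width: 0.0001
```

Emit:
play_rows --pt "-1 0.4 0 0 0" --pt "-1 0.8 0 0 0" --pt "-1 1.2 0 0 0" --pt "-1 1.6 0 0 0" --pt "-1 2 0 0 0"

```text
t: 4.85
eef_pos: [0.5334, -0.0008, 0.049]
tool_rot: [-0.0, 1.0, 0.017, 0.001]
force: [-0.9, -0.0, -0.1]
grip_width: -0.0002
```

Emit:
play_rows --pt "-1 0.3 0 0 0" --pt "-1 0.6 0 0 0" --pt "-1 0.9 0 0 0" --pt "-1 1.2 0 0 0" --pt "-1 1.5 0 0 0"

```text
t: 5.35
eef_pos: [0.5476, -0.0003, 0.0482]
tool_rot: [0.0, 1.0, 0.017, -0.0]
force: [-1.6, 0.1, 0.6]
grip_width: 0.0
```

```bash
python3 - <<'E'
from h import *
go((-.031,.0575),.047)
P=[ctrl.capture("top"),ctrl.capture("scene")]
p=P[1];cv2.imwrite("pics/s2.png",cv2.resize(p["frame"][130:290,240:440,::-1],(800,600)))
for S in (P[:1],P[1:]):print(rel(QJ,edgefit(S,RE,[.592,.005,.035],[.02,.012,.07])[0]).round(4))
E
```

```text
now jig [-0.0522  0.0538 -0.0002] z 0.0482 F [-1.6  0.1  0.6] t 5.35
shift cm [ 2.12 -0.37  0.12] turn -0.0
[-0.0267  0.0575 -0.0087]
[-0.0076  0.0574 -0.07  ]
```

Emit:
play_rows --pt "-1 0.3 0 0 0" --pt "-1 0.6 0 0 0" --pt "-1 0.9 0 0 0" --pt "-1 1.2 0 0 0" --pt "-1 1.5 0 0 0"

```text
t: 5.95
eef_pos: [0.5629, 0.0002, 0.0483]
tool_rot: [0.0, 1.0, 0.017, 0.0]
force: [0.3, -0.5, -0.9]
grip_width: 0.0001
```

Emit:
play_rows --pt "-1 0.05 0 0 0" --pt "-1 0.1 0 0 0" --pt "-1 0.2 0 0 0" --pt "-1 0.3 0 0 0" --pt "-1 0.3 0 0 0"

```text
t: 6.45
eef_pos: [0.5656, 0.0003, 0.0484]
tool_rot: [0.0, 1.0, 0.017, 0.0]
force: [0.2, -0.6, 0.3]
grip_width: 0.0001
```

```bash
python3 - <<'E'
from h import *
go((-.031,.0575),.047)
P=[ctrl.capture("top"),ctrl.capture("scene")]
p=P[1];cv2.imwrite("pics/s2.png",cv2.resize(p["frame"][130:280,240:440,::-1],(800,600)))
E
```

```text
now jig [-0.0342  0.0538 -0.0002] z 0.0484 F [ 0.2 -0.6  0.3] t 6.45
shift cm [ 0.32 -0.37  0.14] turn -0.0
```

View pics/s2.png

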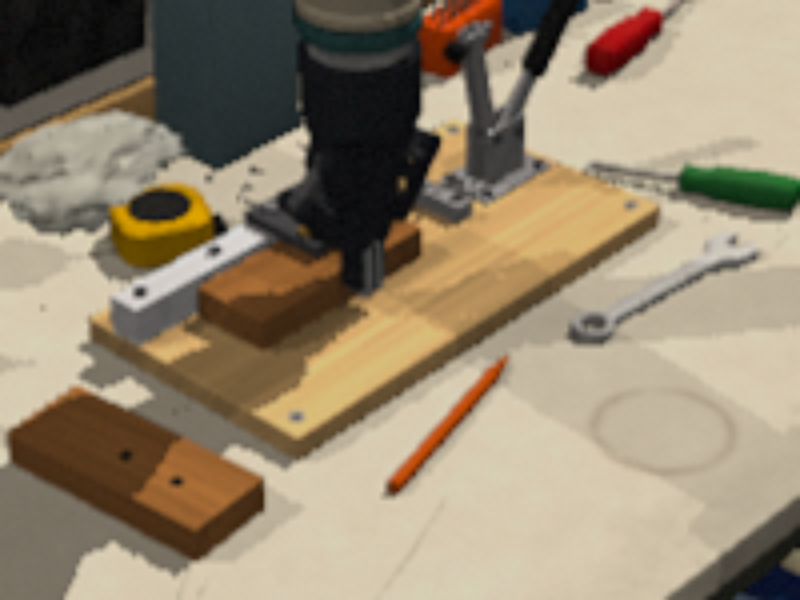

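The fingers (362,275) are at the rail's front, and the rail is now close to the fence. I'll keep going in small steps until the force rises.

Emit:
play_rows --pt "-1 0.08 0 0 0" --pt "-1 0.16 0 0 0" --pt "-1 0.24 0 0 0" --pt "-1 0.3 0 0 0" --pt "-1 0.3 0 0 0"

```text
t: 7.05
eef_pos: [0.5683, 0.0004, 0.0483]
tool_rot: [-0.0, 1.0, 0.017, -0.0]
force: [-1.8, -0.2, 1.8]
grip_width: 0.0001
```

Emit:
play_rows --pt "-1 0.05 0 0 0" --pt "-1 0.1 0 0 0" --pt "-1 0.15 0 0 0" --pt "-1 0.2 0 0 0" --pt "-1 0.2 0 0 0"

```text
t: 7.55
eef_pos: [0.5685, 0.0005, 0.0482]
tool_rot: [-0.0, 1.0, 0.017, -0.002]
force: [-6.6, 0.1, 4.5]
grip_width: 0.0002
```

Emit:
play_rows --pt "-1 0.1 0 0 0" --pt "-1 0.1 0 0 0" --pt "-1 0.1 0 0 0" --pt "-1 -0.5 0 0 0" --pt "-1 -2.5 0 0 0"

```text
t: 8.05
eef_pos: [0.549, -0.0003, 0.0487]
tool_rot: [0.0, 1.0, 0.017, 0.004]
force: [-0.4, -0.4, -1.1]
grip_width: 0.0
```

Emit:
play_rows --pt "-1 0 -3 0 0" --pt "-1 0 -6 0 0" --pt "-1 0 -9 0 0" --pt "-1 0 -11.5 0 0" --pt "-1 0 -12.4 0 0"

```text
t: 8.55
eef_pos: [0.5422, 0.1274, 0.0485]
tool_rot: [-0.001, 1.0, 0.02, 0.002]
force: [-1.0, 0.3, 0.4]
grip_width: -0.0001
```

```bash
python3 - <<'E'
from h import *
go((.010,.178),.047)
P=[ctrl.capture("top"),ctrl.capture("scene")]
for S in (P[:1],P[1:],P):
  q=edgefit(S,RE,[.611,.005,.035],[.012,.012,.07])[0];print(rel(QJ,q).round(4))
cv2.imwrite("pics/s3.png",np.vstack([cv2.resize(draw(p,QJ,q,""),(500,300)) for p in P]))
E
```

```text
now jig [-0.0532  0.1817  0.0041] z 0.0485 F [-1.   0.3  0.4] t 8.55
shift cm [6.31 0.4  0.16] turn 0.004
[ 0.0083  0.0579 -0.0232]
[0.0082 0.045  0.0385]
[ 0.0089  0.0593 -0.0097]
```

View pics/s3.png

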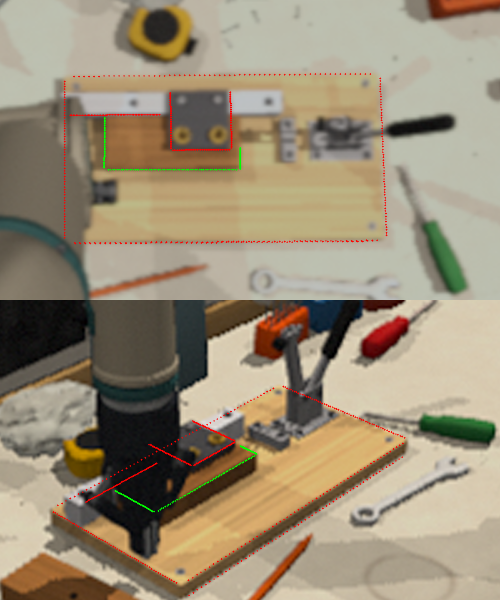

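The rail lies against the fence in the top view, and the force check agreed. The finger at (105,190) in the top view is clear of the left end at x≈104 to 106. I'll move it behind the left end and push right.

Emit:
play_rows --pt "-1 1.5 0 0 0" --pt "-1 3 0 0 0" --pt "-1 4.5 0 0 0" --pt "-1 6 0 0.1 0" --pt "-1 6.3 0 0.1 0"

```text
t: 9.15
eef_pos: [0.6066, 0.1228, 0.0474]
tool_rot: [0.001, 1.0, 0.016, 0.002]
force: [0.4, 0.1, 0.7]
grip_width: -0.0002
```

Emit:
play_rows --pt "-1 0 0.5 0 0" --pt "-1 0 1 0 0" --pt "-1 0 1.5 0 0" --pt "-1 0 2 0 0" --pt "-1 0 2.4 0 0"

```text
t: 9.65
eef_pos: [0.6048, 0.1009, 0.0474]
tool_rot: [0.0, 1.0, 0.017, -0.0]
force: [0.3, -0.3, 0.2]
grip_width: -0.0001
```

Emit:
play_rows --pt "-1 0 0.3 0 0" --pt "-1 0 0.6 0 0" --pt "-1 0 0.9 0 0" --pt "-1 0 1.2 0 0" --pt "-1 0 1.5 0 0"

```text
t: 10.15
eef_pos: [0.6056, 0.087, 0.0473]
tool_rot: [-0.0, 1.0, 0.018, 0.0]
force: [0.4, 0.8, 0.4]
grip_width: 0.0001
```

```bash
python3 - <<'E'
from h import *
go((.010,.1),.047)
E
```

```text
now jig [0.0087 0.1391 0.0002] z 0.0473 F [0.4 0.8 0.4] t 10.15
shift cm [0.13 3.91 0.03] turn 0.0
```

Emit:
play_rows --pt "-1 0 0.3 0 0" --pt "-1 0 0.6 0 0" --pt "-1 0 0.9 0 0" --pt "-1 0 1.2 0 0" --pt "-1 0 1.5 0 0"

```text
t: 10.65
eef_pos: [0.6061, 0.0714, 0.0473]
tool_rot: [0.0, 1.0, 0.017, 0.0]
force: [0.6, 1.3, 0.2]
grip_width: 0.0001
```

Emit:
play_rows --pt "-1 0 0.3 0 0" --pt "-1 0 0.6 0 0" --pt "-1 0 0.9 0 0" --pt "-1 0 1.2 0 0" --pt "-1 0 1.5 0 0"

```text
t: 11.15
eef_pos: [0.6066, 0.0565, 0.0473]
tool_rot: [-0.0, 1.0, 0.017, 0.0]
force: [0.8, 0.8, 0.8]
grip_width: -0.0001
```

```bash
python3 - <<'E'
from h import *
go((.010,.1),.047)
p=ctrl.capture("top")
cv2.imwrite("pics/s4.png",draw(p,QJ,tf(QJ,(.01,.01,0))[0][:2].tolist()+[QJ[2]],""))
E
```

```text
now jig [ 0.0087  0.1086 -0.0003] z 0.0473 F [0.8 0.8 0.8] t 11.15
shift cm [0.13 0.86 0.03] turn -0.0
```

View pics/s4.png

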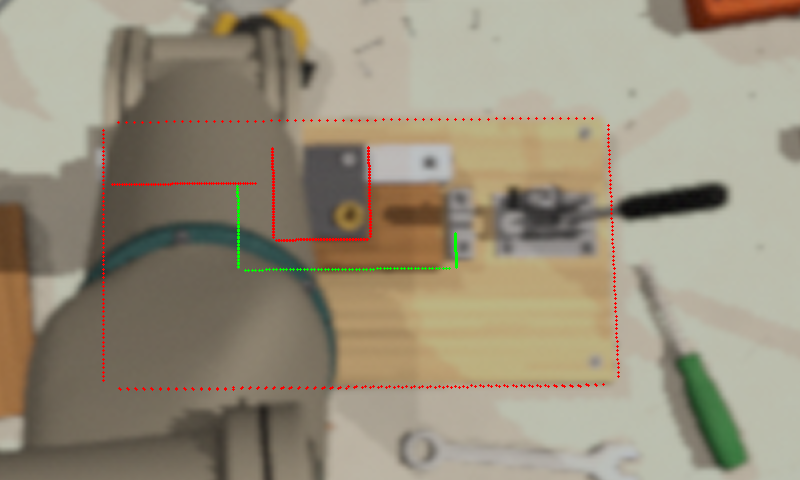

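The rail's right end (≈445) is practically at the stop's left edge (≈447). I'll take small steps until it makes contact.

Emit:
play_rows --pt "-1 0 0.1 0 0" --pt "-1 0 0.2 0 0" --pt "-1 0 0.3 0 0" --pt "-1 0 0.4 0 0" --pt "-1 0 0.4 0 0"

```text
t: 11.7
eef_pos: [0.6067, 0.0525, 0.0473]
tool_rot: [0.0, 1.0, 0.017, 0.0]
force: [-0.1, 0.8, 0.2]
grip_width: 0.0
```

Emit:
play_rows --pt "-1 0 0.05 0 0" --pt "-1 0 0.1 0 0" --pt "-1 0 0.15 0 0" --pt "-1 0 0.2 0 0" --pt "-1 0 0.2 0 0"

```text
t: 12.2
eef_pos: [0.6068, 0.0506, 0.0473]
tool_rot: [0.0, 1.0, 0.017, 0.0]
force: [0.5, 1.7, 0.2]
grip_width: 0.0001
```

Emit:
play_rows --pt "-1 0 0.05 0 0" --pt "-1 0 0.1 0 0" --pt "-1 0 0.15 0 0" --pt "-1 0 0.2 0 0" --pt "-1 0 0.2 0 0"

```text
t: 12.7
eef_pos: [0.6069, 0.0487, 0.0473]
tool_rot: [-0.0, 1.0, 0.017, -0.0]
force: [0.3, 1.4, 0.5]
grip_width: -0.0002
```

Emit:
play_rows --pt "-1 0 0.05 0 0" --pt "-1 0 0.1 0 0" --pt "-1 0 0.15 0 0" --pt "-1 0 0.2 0 0" --pt "-1 0 0.2 0 0"

```text
t: 13.2
eef_pos: [0.6069, 0.0484, 0.0474]
tool_rot: [-0.001, 1.0, 0.018, 0.0]
force: [-0.4, 5.8, 0.2]
grip_width: -0.0001
```

Emit:
play_rows --pt "-1 0 0.1 0 0" --pt "-1 0 0.1 0 0" --pt "-1 0 0.1 0 0" --pt "-1 0 -0.5 0 0" --pt "-1 0 -3 0 0"

```text
t: 13.7
eef_pos: [0.6063, 0.0716, 0.0474]
tool_rot: [0.002, 1.0, 0.014, 0.0]
force: [-0.3, -0.3, 0.2]
grip_width: -0.0002
```

Emit:
play_rows --pt "-1 0 0 -4 0" --pt "-1 0 0 -8 0" --pt "-1 0 0 -12 0" --pt "-1 0 0 -16 0" --pt "-1 0 0 -20 0"

```text
t: 14.2
eef_pos: [0.6056, 0.0752, 0.249]
tool_rot: [0.001, 1.0, 0.017, -0.0]
force: [1.1, -0.3, 0.4]
grip_width: -0.0001
```

```bash
python3 - <<'E'
from h import *
go((.012,-.205),.247)
E
```

```text
now jig [ 0.0084  0.1273 -0.0017] z 0.249 F [ 1.1 -0.3  0.4] t 14.2
shift cm [ 0.42 33.23  0.26] turn -0.002
```

Emit:
play_rows --pt "-1 0 3.5 0 0" --pt "-1 0.1 7 0 0" --pt "-1 0.2 10.5 0 0" --pt "-1 0.3 14 0 0" --pt "-1 0.4 17.5 0 0"

```text
t: 14.7
eef_pos: [0.6154, -0.1008, 0.2473]
tool_rot: [0.001, 1.0, 0.017, -0.0]
force: [-0.2, 0.5, -0.1]
grip_width: 0.0003
```

Emit:
play_rows --pt "-1 0 3.5 0 0" --pt "-1 0 7 0 0" --pt "-1 0 10.5 0 0" --pt "-1 0 14 0 0" --pt "-1 0 15.7 0 0"

```text
t: 15.2
eef_pos: [0.6197, -0.2607, 0.2471]
tool_rot: [0.002, 1.0, 0.015, -0.001]
force: [0.6, 0.3, -0.5]
grip_width: 0.0001
```

```bash
python3 - <<'E'
from h import *
P=[ctrl.capture("top"),ctrl.capture("scene")]
go((.012,-.205),.150)
for S in (P[:1],P[1:],P):
  q=edgefit(S,RE,[.611,-.042,.035],[.012,.012,.07])[0];print(rel(QJ,q).round(4))
cv2.imwrite("pics/s5.png",np.vstack([cv2.resize(draw(p,QJ,q,""),(500,300)) for p in P]))
E
```

```text
now jig [ 0.0111 -0.2073 -0.0058] z 0.247 F [-0.4  0.2 -0.2] t 15.3
shift cm [ 0.1  -0.25  9.7 ] turn -0.006
[ 0.0085  0.013  -0.0044]
[0.0086 0.0113 0.016 ]
[0.008  0.0117 0.011 ]
```

View pics/s5.png

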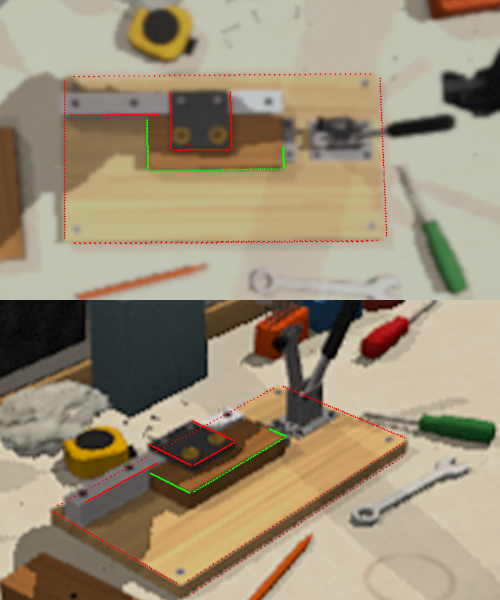

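The rail is home within vision noise (jig x≈8.5, y≈12 mm), and the contact forces agreed. Now I'll press the handle down.

Emit:
play_rows --pt "-1 0.1 -0.6 1.5 0" --pt "-1 0.1 -0.6 3 0" --pt "-1 0.1 -0.6 4.5 0" --pt "-1 0.1 -0.6 5.5 0" --pt "-1 0.1 -0.6 6.5 0"

```text
t: 15.8
eef_pos: [0.6226, -0.2471, 0.1818]
tool_rot: [-0.0, 1.0, 0.018, -0.0]
force: [0.4, 0.9, 0.3]
grip_width: -0.0
```

Emit:
play_rows --pt "-1 0 0 0.4 0" --pt "-1 0 0 0.8 0" --pt "-1 0 0 1.2 0" --pt "-1 0 0 1.6 0" --pt "-1 0 0 2 0"

```text
t: 16.3
eef_pos: [0.6224, -0.249, 0.1623]
tool_rot: [0.0, 1.0, 0.017, 0.0]
force: [-0.8, 0.3, -0.1]
grip_width: 0.0002
```

```bash
python3 - <<'E'
from h import *
go((.012,-.2),.09)
p=ctrl.capture("scene")
cv2.imwrite("pics/s6.png",cv2.resize(p["frame"][60:210,290:490,::-1],(800,600)))
E
```

```text
now jig [ 0.0138 -0.1973 -0.0003] z 0.1623 F [-0.8  0.3 -0.1] t 16.3
shift cm [-0.19  0.27  7.23] turn -0.0
```

View pics/s6.png

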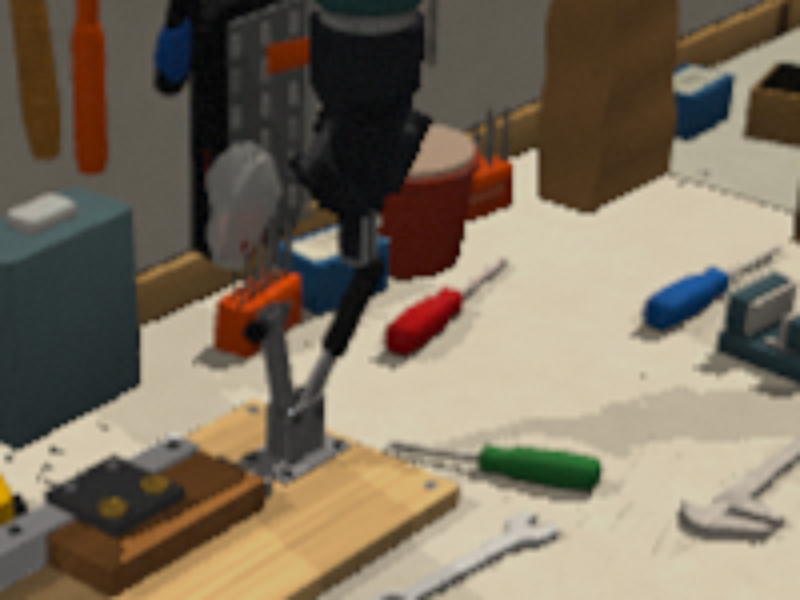

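The shut fingertips (360,260) are just over the upper end of the black grip (365,275), and the rail sits against the stop. I'll press down.

Emit:
play_rows --pt "-1 0 0 0.4 0" --pt "-1 0 0 0.8 0" --pt "-1 0 0 1.2 0" --pt "-1 0 0 1.6 0" --pt "-1 0 0 2 0"

```text
t: 16.85
eef_pos: [0.6226, -0.249, 0.1424]
tool_rot: [0.0, 1.0, 0.017, 0.0]
force: [-0.6, 1.0, 3.8]
grip_width: -0.0002
```

Emit:
play_rows --pt "-1 0 0 0.4 0" --pt "-1 0 0 0.8 0" --pt "-1 0 0 1.2 0" --pt "-1 0 0 1.6 0" --pt "-1 0 0 2 0"

```text
t: 17.35
eef_pos: [0.6223, -0.2492, 0.1221]
tool_rot: [0.0, 1.0, 0.017, 0.0]
force: [-0.4, 0.3, 5.9]
grip_width: 0.0001
```

Emit:
play_rows --pt "-1 0 0 0.4 0" --pt "-1 0 0 0.8 0" --pt "-1 0 0 1.2 0" --pt "-1 0 0 1.6 0" --pt "-1 0 0 2 0"

```text
t: 17.85
eef_pos: [0.6223, -0.2493, 0.1021]
tool_rot: [0.0, 1.0, 0.017, 0.0]
force: [0.1, -1.8, 4.0]
grip_width: -0.0004
```

Emit:
play_rows --pt "-1 0 0 0.2 0" --pt "-1 0 0 0.4 0" --pt "-1 0 0 0.6 0" --pt "-1 0 0 0.8 0" --pt "-1 0 0 1 0"

```text
t: 18.35
eef_pos: [0.6223, -0.2492, 0.0923]
tool_rot: [0.0, 1.0, 0.017, 0.0]
force: [-0.8, -2.0, 3.4]
grip_width: -0.0
```

Emit:
play_rows --pt "-1 0 0 0.1 0" --pt "-1 0 0 0.2 0" --pt "-1 0 0 0.3 0" --pt "-1 0 0 0.3 0" --pt "-1 0 0 0.3 0"

```text
t: 18.85
eef_pos: [0.6222, -0.2486, 0.0892]
tool_rot: [-0.0, 1.0, 0.017, -0.0]
force: [0.8, -2.3, 4.0]
grip_width: -0.0001
```

Emit:
play_rows --pt "-1 0 0 0.1 0" --pt "-1 0 0 0.2 0" --pt "-1 0 0 0.3 0" --pt "-1 0 0 0.3 0" --pt "-1 0 0 0.3 0"

```text
t: 19.35
eef_pos: [0.6223, -0.2493, 0.0869]
tool_rot: [0.0, 1.0, 0.017, 0.0]
force: [-0.8, -2.7, 6.4]
grip_width: 0.0001
```

Emit:
play_rows --pt "-1 0 0 0.05 0" --pt "-1 0 0 0.1 0" --pt "-1 0 0 0.15 0" --pt "-1 0 0 0.2 0" --pt "-1 0 0 0.2 0"

```text
t: 19.85
eef_pos: [0.6224, -0.2495, 0.0864]
tool_rot: [0.0, 1.0, 0.017, 0.0]
force: [-3.9, -0.8, 15.4]
grip_width: 0.0002
```

The handle has reached its hard stop, with 15 N and no further motion. I'll back off and check.

Emit:
play_rows --pt "-1 0 0 0 0" --pt "-1 0 0 -0.5 0" --pt "-1 0 0 -3 0" --pt "-1 0 0 -7 0" --pt "-1 0 0 -11 0"

```text
t: 20.35
eef_pos: [0.621, -0.2469, 0.1936]
tool_rot: [-0.002, 1.0, 0.018, -0.002]
force: [1.5, 0.3, 0.5]
grip_width: -0.0001
```

Emit:
play_rows --pt "-1 0 2 -2 0" --pt "-1 0 5 -3 0" --pt "-1 0 8 -3 0" --pt "-1 0 10 -3 0" --pt "-1 0 10 -3 0"

```text
t: 20.85
eef_pos: [0.6238, -0.3518, 0.2229]
tool_rot: [0.0, 1.0, 0.015, -0.001]
force: [-0.8, -0.1, -0.4]
grip_width: 0.0002
```

```bash
python3 - <<'E'
from h import *
go((.012,-.2),.09)
P=[ctrl.capture("top"),ctrl.capture("scene")]
for S in (P[:1],P[1:],P):
  q=edgefit(S,RE,[.611,-.042,.035],[.012,.012,.07])[0];print(rel(QJ,q).round(4))
for p in P:
  for n in("clamp_grip","clamp_foot"):
    X=(.012,-.145-.077*np.cos(.12),.054+.077*np.sin(.12)) if n=="clamp_grip" else (.012,-.042,.042)
    d=ctrl.tip_of(n,p);print(n,"closed:",proj(p,tf(QJ,X))[0].round(1),[(round(e["confidence"],2),np.round(e["point"],1).tolist()) for e in d[:2]])
a=cv2.resize(P[0]["frame"][150:230,300:460,::-1],(600,300),interpolation=cv2.INTER_CUBIC)
b=cv2.resize(P[1]["frame"][130:230,280:480,::-1],(600,300),interpolation=cv2.INTER_CUBIC)
cv2.imwrite("pics/s7.png",np.vstack([a,b]))
E
```

```text
now jig [ 0.0117 -0.3001 -0.0043] z 0.2229 F [-0.8 -0.1 -0.4] t 20.85
shift cm [  0.03 -10.01  13.29] turn -0.004
[0.0071 0.0122 0.0186]
[0.0089 0.0117 0.0172]
[0.0078 0.012  0.0163]
clamp_grip closed: [443.3 186.2] [(0.82, [441.9, 186.1])]
clamp_foot closed: [376.  187.9] [(0.75, [350.1, 177.5]), (0.18, [381.2, 190.8])]
clamp_grip closed: [383.2 148.8] [(0.74, [384.5, 150.2]), (0.7, [275.8, 250.7])]
clamp_foot closed: [341.7 178.5] [(0.62, [346.7, 180.7]), (0.36, [341.6, 174.7])]
```

View pics/s7.png

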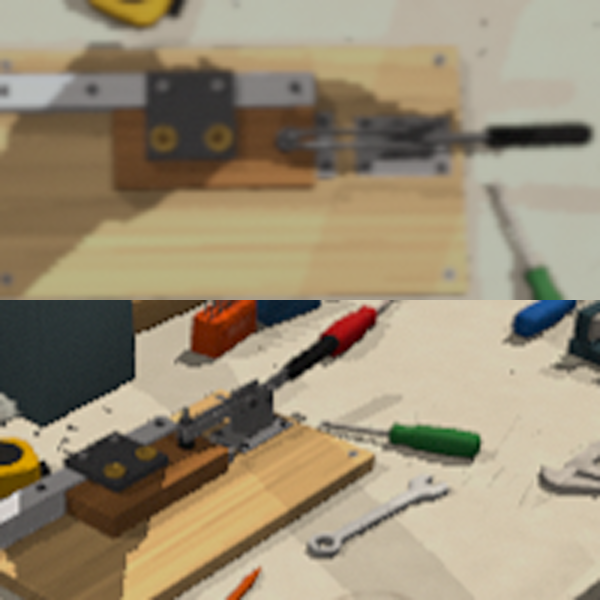

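The clamp is shut, with its foot on the rail near the stop, and the rail lies along the fence and against the stop. The edge fit gave a relative yaw of 0.017, so I'll do a finer check comparing the rail's front edge with the bed and fence edges in the same picture.

```bash
python3 - <<'E'
from h import *
fr=np.mean([cv2.cvtColor(ctrl.capture("top")["frame"],cv2.COLOR_RGB2LAB).astype(float) for _ in range(4)],0)
p=ctrl.capture("top")
def line(x0,y0,y1,z):  # subpixel edge near jig x0 between y0..y1 -> slope (jig yaw err) and offset
    o=np.linspace(-.012,.012,97);xs=[];ys=np.linspace(y0,y1,50)
    for y in ys:
        u=proj(p,tf(QJ,np.c_[x0+o,0*o+y,0*o+z]))
        v=np.stack([map_coordinates(cv2.GaussianBlur(fr[:,:,k],(0,0),.7),[u[:,1],u[:,0]],order=1) for k in range(3)],1)
        g=np.linalg.norm(np.diff(v,axis=0),axis=1);m=g>g.max()*.5;xs.append(x0+(o[:-1][m]*g[m]).sum()/g[m].sum())
    xs=np.array(xs);k=np.abs(xs-np.median(xs))<.003
    f=np.polyfit(ys[k],xs[k],1);return f.round(4),k.sum(),np.std(xs[k]-np.polyval(f,ys[k])).round(5)
print("rail front",line(-.02,-.055,.075,.042));print("bed front",line(-.1,-.17,.17,.018));print("bed back",line(.09,-.17,.17,.018))
print("fence front top",line(.04,.1,.175,.046));print("plate front",line(-.001,-.003,.059,.054))
E
```

```text
rail front (array([-0.0004, -0.0228]), np.int64(38), np.float64(0.00121))
bed front (array([ 0.0021, -0.1008]), np.int64(47), np.float64(0.00114))
bed back (array([-0.0079,  0.0892]), np.int64(28), np.float64(0.00103))
fence front top (array([-0.0211,  0.0437]), np.int64(40), np.float64(0.0011))
plate front (array([-0.0341, -0.0006]), np.int64(22), np.float64(0.00148))
```

The rail's front edge is parallel to the bed's front edge within about 0.003 rad. The earlier 0.017 was fit noise. I'm handing the job in.

```bash
python3 -c "
from bench import ctrl
print(ctrl.finish_job(), ctrl.state()['t'])"
```

```text
the job is handed in; nothing more can be done
the job is handed in; nothing more can be done
```

The rail is flush along the fence, against the end stop and clamped. I handed the job in at about 21 to 22 s on the robot's clock; no verdict was reported. All pushes were made with shut fingertips:

| Step | What stopped the motion | Last reading before the fingers backed off |
|---|---|---|
| Rail pushed back to the fence | fence | about 7–8 N |
| Left end pushed along to the end stop | stop | about 6 N |
| Clamp handle pressed down | hard stop | about 15 N |

**Last checks**
- The picture shows the handle down and the foot on the rail near the stop, with the arm clear of everything. The detected grip point is within 2 px of where it should be when closed. I could not measure the foot's force.
- The other things on the bench looked unmoved in the last pictures. I did not measure them.

**Checks that disagreed**
- **Rail angle:** the pose fit gave 0.016–0.019 rad between rail and jig (limit 0.025). A direct comparison of the rail's front edge with the bed's front edge gave about 0.003 rad. The fence and plate edge fits were too noisy to use (0.021 and 0.034 rad).
- **Rail position:** vision put the rail's centre at jig x ≈ 7–9 mm and y ≈ 12 mm, against the home position of 10 and 10 mm. The limits are x above 7.5 mm and y below 12.5 mm, and the top view alone gave x = 7.1 mm, just outside. The camera is only good to about 2 mm, so I relied on the hard contact at the fence and the stop.
- **Clamp foot:** the network's top-view guess for the foot landed on the bush plate instead. The picture and the other view showed the foot on the rail.

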